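# Bring the hooped gouge round on the tool carousel and hang it in the bench rack

## Robot

A 6-joint arm with a two-finger parallel gripper is mounted at the origin on the work surface. World frame = base frame: x ahead of the robot, y to its left, z up, the work surface at z = 0. Lengths are in m, angles in rad, forces in N, time in s.
With the tool pointing down it reaches from about 0.375 to 0.975 m from the base axis. Payload 3.8 kg.
Tool frame: the origin (TCP) lies on the centre line of the jaws, within the pads' length; the fingertips stand 19 mm ahead of it and the grasp point (between the pads) is the TCP; z points along the fingers, y is the direction in which the jaws open and shut (so a half turn about z gives the same grasp; the last joint's range is limited). The gripper opens to 85 mm and grips with 20 to 120 N. Pads are 22 mm wide; open, the fingers measure 114 mm over their backs; the gripper's body (76 mm by 85 mm) begins 54 mm behind the grasp point. The pads swing forward as they close: fully open they stand 13 mm farther back than shut.
Start: joints at [-1.169, 0.264, 1.604, -0, 1.274, -0.037], TCP at [0.287, -0.611, 0.25] pointing down, gripper open.
Joint ranges: [-2.63, 2.63], [-0.94, 2.18], [0.31, 2.57], [-1.31, 4.45], [0, 2.66], [-2.55, 2.55]. Speed limits (rad/s): [2.57, 2.57, 3.14, 3.14, 3.14, 3.14].

## Interface

Orientations are given as a 3x3 rotation matrix whose columns are the frame's x, y, z axes.
In Python, from plant import get_obs, grab_frame, calibration, close_job gives the robot as it stands. The module is installed in compiled form; this text tells all that it offers.
- The arm moves only by the shell command python3 -m inch 'ROWS' [FORCE]. ROWS is text: rows parted by semicolons, each of 5 numbers parted by spaces: the closure, from 0 (fully open) to 1 (shut), then the shift along the tool's x, y, z in cm, then the turn about the tool's z in rad. A call has 1 to 10 rows; each row shifts and turns the commanded pose from where the row before left it, along the tool's axes as they then stand; what a row does not reach is not made up. A row lasts 1/12 s, in which the tool goes at most 41.7 mm and 7.16 degrees, less where a joint would pass 70% of its speed; a pose out of reach is approached as far as the arm can. A call with a gripper value outside its range is refused whole. The fingers move at their own pace and stop on an object; FORCE is the grip in N (left out, the last holds). Time passes only in rows, so rows that do not move let the fingers close. It gives the time, the measured TCP pose, the force and the opening at its end, in the units of the state.
- get_obs(): the state, without advancing time (a new reading comes with each control period).
- grab_frame(name): name is "scene" or "top"; returns the picture (480x640x3 uint8, blue, green, red); there is no depth.
- calibration(name): a dict with "mtx" (3x3 intrinsics, pixels), "T" (4x4, takes a point from camera to world coordinates). Camera axes: x right, y down, z forward; pixel columns grow to the right and rows downward; lengths in m; the calibration is good to about 2 mm. A picture is of the moment at which its call begins. calibration takes no time and is no camera call.
- close_job(): hands the job in, once; it reports no verdict.
The state is a dict: "time": time; "joint_positions": joint angles; "joint_velocities": joint speeds; "joint_efforts": joint torques, N m; "tcp_pos": TCP position; "tcp_rot": TCP orientation; "wrist_force": force on the tool from outside, world axes, zero at the start; "torque": the same for the moment, N m; "width": finger opening in m.
Only numpy, scipy, OpenCV 4.12 (cv2) and the standard library are available. Lean on these libraries where they do the work, as an engineer would, in place of code of your own. Each camera call takes 0.05 s, during which the arm holds its last target. There are 200 camera calls.

## Task

Turn the tool carousel, which has a knob on its top disc, until the thick-handled gouge with the steel hoop round its end stands in the open front of the guard hoop, and let it come to rest with the knob released. Then draw the gouge out along its slanting sleeve and hang it upright in the empty slot of the bench rack, well into the slot with the shoulder of its handle resting on the slotted board. Leave the other tools in their sleeves and do not disturb the mallet.

Things in the scene. Friction and masses are not known exactly. Their poses are not given: they have to be found in the camera images.
- stand: Fixed stand of the tool carousel: round dark wood board 440 mm across, 12 mm thick; origin under its centre. A steel guard hoop (10 mm bar, radius 205 mm about the carousel axis, 265 mm above the bench, on 10 mm posts) runs round back and sides and leaves a gap of 55 degrees each side of the front (-x). Only in the gap can a tool be drawn out along its lean.
- stand_front (a point): Point on the stand, 120 mm from the carousel's axis straight out towards the open front, 125 mm above the bench. x points horizontally from the open front to the axis; z up. When the gouge is brought to the front its middle is within about 15 mm of this point, seen from above.
- carousel_axis (a point): On the vertical axis of the wooden carousel, in the top face of its top disc (pale plywood, 252 mm across, 15 mm thick, top 260 mm above the bench); turns with it. Below are four square sleeves 90 degrees apart. The disc overhangs the tools' inner side: a gripper pointing straight down at a handle would strike it, so it must lean as the tool does.
- sleeve_mouth (a point): Centre of the mouth of the gouge's sheet-metal sleeve, 122 mm from the carousel axis, 150 mm above the bench; z along the sleeve, outwards. All four sleeves are 42 mm square inside with 3 mm walls, 115 mm long, and lean outward (tops away from the axis) 30 degrees from vertical.
- carousel (a joint): Turn of the carousel in rad, counter-clockwise seen from above, 0 at the start; it can turn either way, more than a full turn. Stiff bearing (about 0.09 N m, 2 N at the knob): it stays where it is left.
- crank_knob (a point): Centre of the grip of the upright dark wood knob on the carousel's top disc: 26 mm across, standing from 263 to 317 mm above the bench; this point is 295 mm above the bench and 55 mm from the carousel axis. It spins freely on its own pin, so a gripper can hold it at a constant heading while leading it round. From above it is 135 degrees counter-clockwise from the gouge's sleeve.
- gouge_mid (a point): Gouge to be hung, 200 mm long, round: on its axis, 100 mm from either end; z runs from steel end to handle end. Lower 80 mm: steel shank 18 mm across. Upper 120 mm: pale wood handle 36 mm across, the thickest, steel hoop at its top. The shoulder is 20 mm below this point. About 0.26 kg. Starts steel end down in its sleeve, 85 mm showing; comes free after 120 mm along its axis.
- slim_mid (a point): Middle of another tool in the carousel: 180 mm long, thin round handle 22 mm across. Must stay in its sleeve.
- square_mid (a point): Middle of another tool in the carousel: 175 mm long, square handle 28 mm wide. Must stay in its sleeve.
- mushroom_mid (a point): Middle of another tool in the carousel: 182 mm long, round handle 26 mm across with a rounded head 40 mm across. Must stay in its sleeve.
- slot_seat (a point): Seat in the rack's empty slot: on the slot's centre line, in the top face of the slotted board, 120 mm above the bench. x points horizontally into the slot, y along the board, z up. The slot is 26 mm wide, open at its mouth 40 mm before this point (-x), closed 15 mm beyond it; board 12 mm thick, free space for the shank below.
- rack: Fixed wooden bench rack, 110 x 250 x 120 mm, origin under its centre, slots open to -x. A back board carries the slotted board, 240 mm along y. The empty slot is at y +60 mm; the slot at y -60 mm holds a dark-handled tool that is fixed there (handle 30 mm across, top 205 mm above the bench).
- mallet_mid (a point): Middle of the head of a carpenter's wooden mallet lying on the bench: head 65 x 120 x 70 mm, dark handle 150 mm long towards its -x. Not to be disturbed.
Mind the look-alikes: they are no part of the job. What is shaped like the part that bears mushroom_mid but purple is not meant.

How it is judged:
By the outcome, as a careful person would: the job done as asked, in the order asked, and still so for the second after the job is handed in, with the robot touching nothing.
It also fails if it takes over 67 s, if anything falls off the work surface, if the arm or the gripper's body presses on something with over 40 N, if the wrist force passes 120 N, or if a joint passes its speed limit or range.

## Working session

There is one attempt and no reset: what is moved stays moved. The work goes in short steps, Python scripts to look and compute and a shell command to move; the robot and the scene stay as the last step left them, time stands still between calls to the robot, and variables do not carry over. Pictures are saved under pics/ and viewed, about 8 in all and at most 12, crops included, and the job is handed in when it is done.

```bash
mkdir -p pics; python3 - <<'E'
from plant import *
import cv2,numpy as np
for n in("scene","top"):
    cv2.imwrite(f"pics/{n}0.png",grab_frame(n)); c=calibration(n); print(n,np.round(c["mtx"],1).tolist(),np.round(c["T"],3).tolist())
o=get_obs();print(o["time"],np.round(o["tcp_pos"],3),np.round(o["tcp_rot"],3).tolist(),o["width"])
E
```

```text
scene [[565.1, 0.0, 312.9], [0.0, 565.1, 234.4], [0.0, 0.0, 1.0]] [[0.547, 0.793, -0.268, 1.018], [0.837, -0.516, 0.179, -0.151], [0.004, -0.323, -0.947, 1.481], [0.0, 0.0, 0.0, 1.0]]
top [[472.6, 0.0, 312.9], [0.0, 472.6, 245.1], [0.0, 0.0, 1.0]] [[0.015, -0.997, 0.073, 0.54], [-1.0, -0.015, -0.003, 0.07], [0.004, -0.073, -0.997, 1.214], [0.0, 0.0, 0.0, 1.0]]
0.1 [ 0.286 -0.61   0.249] [[0.905, 0.425, -0.001], [0.425, -0.905, 0.002], [0.0, -0.002, -1.0]] 0.0855859700027273
```

View pics/scene0.png

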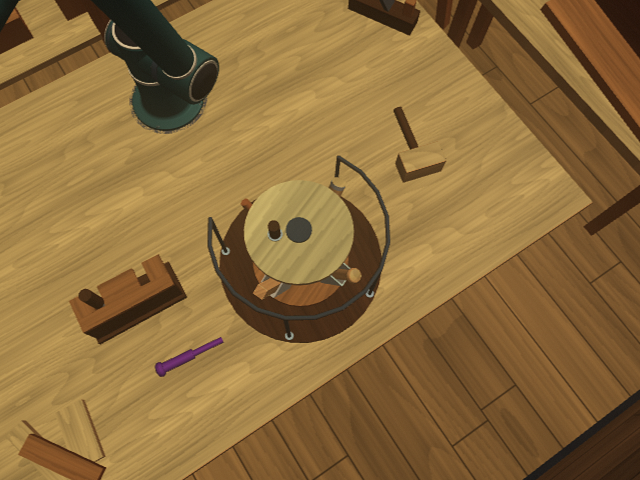

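View pics/top0.png

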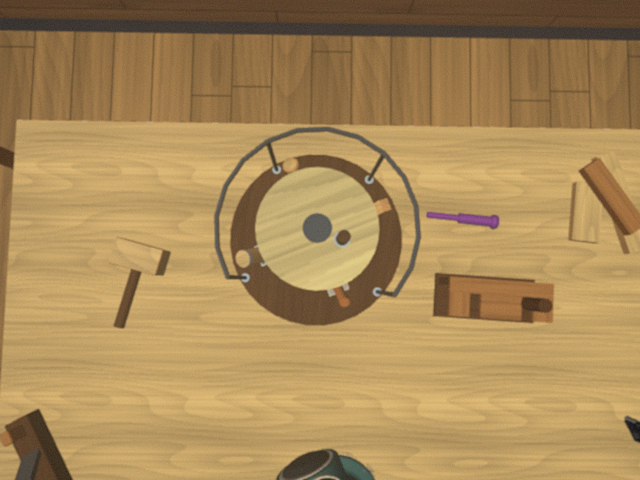

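```bash
python3 - <<'E'
import cv2,numpy as np
s=cv2.imread("pics/scene0.png");t=cv2.imread("pics/top0.png")
r=lambda i,f:cv2.resize(i,None,fx=f,fy=f,interpolation=cv2.INTER_CUBIC)
# rack: top 420..570 x 255..335 ; scene 60..200 x 245..350
a=r(t[260:335,425:565],5); b=r(s[245:350,60:200],5)[:,:700]
cv2.imwrite("pics/rack.png",np.vstack([a,b[:525]])[:,:700] if 1 else 0)
a=r(t[120:330,210:425],3.7)[:, :800]
print(a.shape)
cv2.imwrite("pics/car_top.png",r(t[125:325,210:425],3))
cv2.imwrite("pics/car_sc.png",r(s[150:345,200:395],3))
im=cv2.imread("pics/rack.png");print(im.shape)
cv2.imwrite("pics/rack.png",r(im,600/im.shape[0]));print(600/im.shape[0])
E
```

```text
(777, 796, 3)
(900, 700, 3)
0.6666666666666666
```

View pics/rack.png

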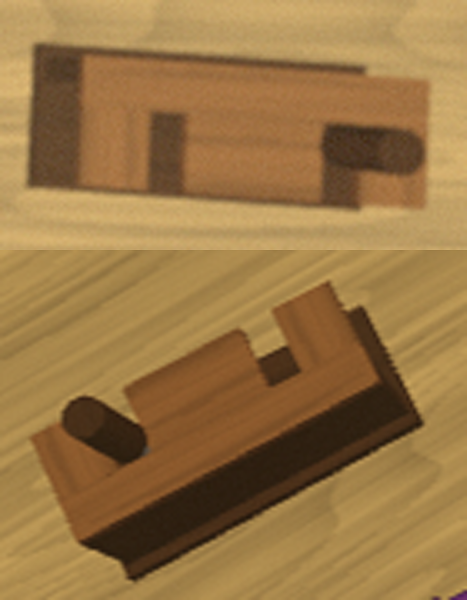

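View pics/car_top.png

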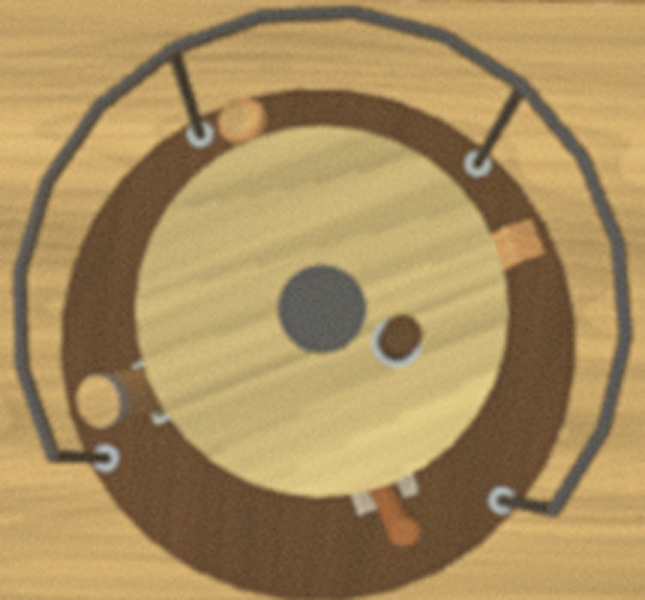

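View pics/car_sc.png

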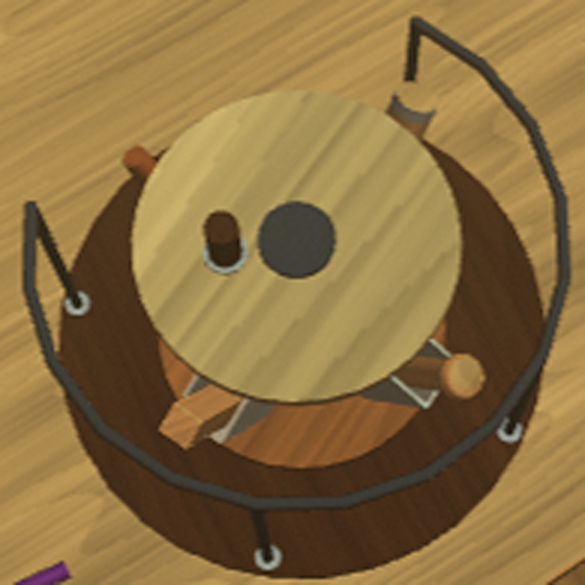

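```bash
cat >h.py <<'E'
from plant import *
import numpy as np
C={n:calibration(n) for n in("scene","top")}
def ray(n,p):
    c=C[n];d=c["T"][:3,:3]@np.linalg.inv(c["mtx"])@[*p,1];return c["T"][:3,3],d/np.linalg.norm(d)
def tri(ps,pt):
    A=0;b=0;rs=[ray("scene",ps),ray("top",pt)]
    for o,d in rs:
        M=np.eye(3)-np.outer(d,d);A=A+M;b=b+M@o
    x=np.linalg.solve(A,b);return x,[np.linalg.norm(np.cross(d,x-o))*1e3 for o,d in rs]
def onz(n,p,z):
    o,d=ray(n,p);return o+d*(z-o[2])/d[2]
def proj(n,X):
    c=C[n];q=c["mtx"]@(c["T"][:3,:3].T@(np.asarray(X)-c["T"][:3,3]));return q[:2]/q[2]
E
python3 - <<'E'
from h import *
np.set_printoptions(precision=4,suppress=True)
for nm,s,t,z in [("axis",(299,230),(317,227.7),.26),("knobtop",(274,224.7),(343.3,237.3),.317),("hoopL",(338.3,156.7),(227.3,277.7),.265),("hoopR",(210.7,218.3),(394.3,295),.265),("slotend",(145.2,283.7),(475.4,293.6),.12),("slotmouth",(137.4,266.6),(475.4,317),.12)]:
    print(nm,*tri(s,t),onz("scene",s,z)[:2],onz("top",t,z)[:2])
ax=tri((299,230),(317,227.7))[0]
g=onz("top",(243.3,259),.224);print("gouge top",g,np.degrees(np.arctan2(*(g-ax)[1::-1])),np.linalg.norm((g-ax)[:2]))
E
```

```text
axis [0.6457 0.0596 0.26  ] [np.float64(0.13344537683264912), np.float64(0.13344537683275248)] [0.6456 0.0594] [0.6457 0.0597]
knobtop [0.6221 0.0102 0.3156] [np.float64(0.4112308119589253), np.float64(0.4112308119588985)] [0.6228 0.0104] [0.6218 0.0099]
hoopL [0.5417 0.2379 0.2633] [np.float64(0.17003615577834807), np.float64(0.17003615577851625)] [0.5423 0.2372] [0.5418 0.2378]
hoopR [ 0.5126 -0.0963  0.2654] [np.float64(0.46479684275063876), np.float64(0.46479684275050875)] [ 0.5127 -0.0959] [ 0.5123 -0.0967]
slotend [ 0.5139 -0.3102  0.1189] [np.float64(0.3916137258861214), np.float64(0.39161372588608995)] [ 0.514  -0.3104] [ 0.5141 -0.3095]
slotmouth [ 0.4615 -0.3085  0.116 ] [np.float64(2.110254875078618), np.float64(2.110254875078707)] [ 0.4645 -0.3063] [ 0.4606 -0.309 ]
gouge top [0.5814 0.2127 0.224 ] 112.77193825146189 0.16603474031302204
```

```bash
cat >>h.py <<'E'
def delta(T,yaw=-5.1):
    o=get_obs();R=np.array(o["tcp_rot"]);d=R.T@(np.array(T)-o["tcp_pos"])*100
    y=np.degrees(np.arctan2(R[1,0],R[0,0]))
    print("t%.2f"%o["time"],"tcp",np.round(o["tcp_pos"],4),"yaw %.1f turn %.3f"%(y,np.radians(y-yaw)),"d(cm)",np.round(d,2),"w%.4f"%o["width"],"F",np.round(o["wrist_force"],1))
E
python3 -m inch '0 0 0 -2.4 .105;0 0 -2 -2.4 .105;0 0 -3 -2.4 .105;0 0 -3 -2.4 .105;0 0 -3 -2.4 .107'
python3 -c "
from h import *
delta((.622,.0102,.37))"
```

```text
time: 0.52
tcp_pos: [0.2682, -0.5019, 0.3703]
tcp_rot: [[0.996, -0.094, -0.001], [-0.094, -0.996, 0.002], [-0.001, -0.002, -1.0]]
wrist_force: [0.8, 0.3, 0.2]
width: 0.0856
t0.52 tcp [ 0.2682 -0.5019  0.3703] yaw -5.4 turn -0.005 d(cm) [ 30.39 -54.32   0.08] w0.0856 F [0.8 0.3 0.2]
```

```bash

python3 -m inch '0 1.5 -2.7 0 0;0 1.5 -2.7 0 0;0 1.5 -2.7 0 0;0 1.5 -2.7 0 0;0 1.5 -2.7 0 0;0 1.5 -2.7 0 0;0 1.5 -2.7 0 0;0 1.5 -2.7 0 0;0 1.5 -2.7 0 0;0 1.5 -2.7 0 0' >/dev/null
python3 -m inch '0 1.5 -2.7 0 0;0 1.5 -2.7 0 0;0 1.5 -2.7 0 0;0 1.5 -2.7 0 0;0 1.5 -2.7 0 0;0 1.5 -2.7 0 0;0 1.5 -2.7 0 0;0 1.5 -2.7 0 0;0 1.5 -2.7 0 0;0 0 0 0 0' >/dev/null
python3 -c "
from h import *
delta((.622,.0102,.294))"
```

```text
t2.18 tcp [ 0.6001 -0.0128  0.369 ] yaw -4.8 turn 0.005 d(cm) [ 1.99 -2.46  7.5 ] w0.0856 F [-0.3  0.7  0.3]
```

```bash

python3 -m inch '0 1 -1.2 0 0;0 1 -1.3 0 0;0 0 0 0 0;0 0 0 2.5 0;0 0 0 2.5 0;0 0 0 2.5 0;0 0 0 0 0;.5 0 0 0 0;1 0 0 0 0;1 0 0 0 0' 40
python3 -m inch '1 0 0 0 0;1 0 0 0 0;1 0 0 0 0;1 0 0 0 0' >/dev/null
python3 - <<'E'
from h import *
delta((.622,.0102,.294))
p=get_obs()["tcp_pos"];c=np.array([.6457,.0596]);v=p[:2]-c
a=np.degrees(np.arctan2(v[1],v[0]))%360;r=np.hypot(*v);print(a,r)
R=get_obs()["tcp_rot"][:2,:2]
n=16;tgt=309.5
q=p[:2]
for k in range(1,n+1):
    b=np.radians(a+(tgt-a)*k/n);w=c+.055*np.array([np.cos(b),np.sin(b)])
    print(np.round(R.T@(w-q)*100,2),end=" ");q=w
E
```

```text
time: 3.02
tcp_pos: [0.6215, 0.0055, 0.2979]
tcp_rot: [[0.996, -0.089, 0.004], [-0.089, -0.996, -0.0], [0.004, -0.0, -1.0]]
wrist_force: [0.2, -0.3, 0.1]
width: 0.0515
t3.35 tcp [0.6222 0.0082 0.2981] yaw -5.0 turn 0.001 d(cm) [-0.04 -0.2   0.41] w0.0249 F [2.5 6.6 2.9]
245.42914388837497 0.056522920507271916
[ 0.42 -0.03] [0.37 0.09] [0.38 0.06] [0.38 0.04] [0.38 0.01] [ 0.38 -0.02] [ 0.38 -0.04] [ 0.38 -0.07] [ 0.37 -0.1 ] [ 0.36 -0.12] [ 0.36 -0.15] [ 0.34 -0.17] [ 0.33 -0.2 ] [ 0.32 -0.22] [ 0.3  -0.24] [ 0.28 -0.26]
```

```bash

python3 -m inch '1 .4 0 0 0;1 .38 0 0 0;1 .38 0 0 0;1 .38 .02 0 0;1 .38 -.02 0 0;1 .38 -.04 0 0;1 .38 -.06 0 0;1 .38 -.08 0 0' 
python3 -m inch '1 .37 -.1 0 0;1 .36 -.12 0 0;1 .36 -.15 0 0;1 .34 -.17 0 0;1 .33 -.2 0 0;1 .32 -.22 0 0;1 .3 -.24 0 0;1 .28 -.26 0 0;1 0 0 0 0;1 0 0 0 0' 
python3 - <<'E'
from h import *
import cv2
delta((.6457+.055*np.cos(np.radians(309.9)),.0596+.055*np.sin(np.radians(309.9)),.298))
p=get_obs()["tcp_pos"];c=np.array([.6457,.0596]);v=p[:2]-c
print(np.degrees(np.arctan2(v[1],v[0]))%360,np.hypot(*v))
t=grab_frame("top");s=grab_frame("scene")
cv2.imwrite("pics/t1.png",t);cv2.imwrite("pics/s1.png",s)
r=lambda i,f:cv2.resize(i,None,fx=f,fy=f,interpolation=cv2.INTER_CUBIC)
cv2.imwrite("pics/j1.png",np.hstack([r(t[190:350,220:420],2),r(s[130:290,200:400],2)]))
E
```

```text
time: 4.02
tcp_pos: [0.6518, 0.0051, 0.2981]
tcp_rot: [[0.996, -0.088, 0.003], [-0.088, -0.996, 0.0], [0.003, -0.0, -1.0]]
wrist_force: [-3.2, 1.7, 5.7]
width: 0.0248
time: 4.85
tcp_pos: [0.68, 0.0186, 0.2981]
tcp_rot: [[0.996, -0.087, 0.004], [-0.087, -0.996, 0.002], [0.004, -0.002, -1.0]]
wrist_force: [-0.7, 2.9, 5.4]
width: 0.025
t4.85 tcp [0.68   0.0186 0.2981] yaw -5.0 turn 0.001 d(cm) [0.11 0.11 0.01] w0.0250 F [-0.7  2.9  5.4]
309.893838314457 0.05344142525016931
```

View pics/j1.png

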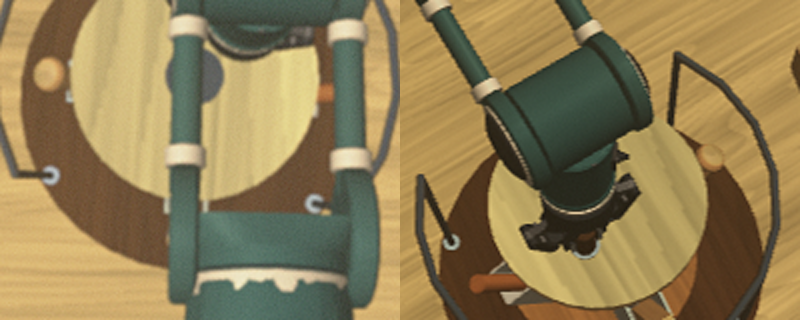

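```bash

python3 -m inch '.5 0 0 0 0;0 0 0 0 0;0 0 0 0 0;0 0 0 0 0;0 0 0 -2 0;0 0 0 -3 0;0 0 0 -3 0;0 0 3 0 0;0 0 3 0 0;0 0 3 0 0' >/dev/null
python3 -m inch '0 -2.5 2.5 0 0;0 -2.5 2.5 0 0;0 -2.5 2.5 0 0;0 -2.5 2.5 0 0;0 -2.5 2.5 0 0;0 -2 2.5 0 0;0 -2 2.5 0 0;0 0 0 0 0'
python3 - <<'E'
from h import *
import cv2
t=grab_frame("top");s=grab_frame("scene")
cv2.imwrite("pics/t2.png",t);cv2.imwrite("pics/s2.png",s)
r=lambda i,f:cv2.resize(i,None,fx=f,fy=f,interpolation=cv2.INTER_CUBIC)
cv2.imwrite("pics/j2.png",np.hstack([r(t[200:330,250:380],3),r(s[130:260,210:340],3)]))
E
```

```text
time: 6.45
tcp_pos: [0.4875, -0.2359, 0.3755]
tcp_rot: [[0.996, -0.093, -0.002], [-0.093, -0.996, -0.003], [-0.002, 0.003, -1.0]]
wrist_force: [-0.3, -0.2, 0.1]
width: 0.0856
```

View pics/j2.png

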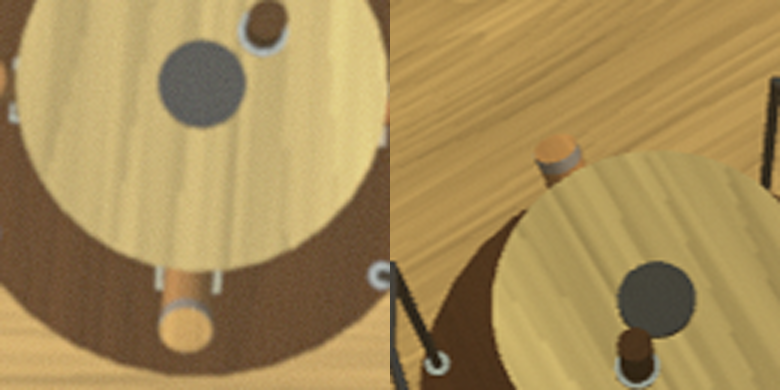

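```bash
python3 - <<'E'
from h import *
np.set_printoptions(precision=4,suppress=True)
g,e=tri((265,179.7),(312,310));c=np.array([.6457,.0596])
print(g,e,onz("top",(312,310),.2236));v=g[:2]-c;a=np.degrees(np.arctan2(v[1],v[0]));print(a,np.hypot(*v))
k=tri((210+(636-390)/3,130+340/3),(250+268/3,200+17/3));print("knobtop",k,np.degrees(np.arctan2(*(k[0][:2]-c)[::-1])))
for r in(.157,):
  w=c+r*np.array([np.cos(np.radians(a)),np.sin(np.radians(a))]);print(w);delta((*w,.30),a-180);delta((*w,.212),a-180)
E
```

```text
[0.4772 0.0674 0.2163] [np.float64(0.28582250697561895), np.float64(0.2858225069757215)] [0.4775 0.0672 0.2236]
177.34770681147552 0.16870492980787313
knobtop (array([0.6819, 0.019 , 0.3226]), [np.float64(0.5843811366141284), np.float64(0.5843811366141987)]) -48.278732506032576
[0.4889 0.0669]
t6.55 tcp [ 0.4903 -0.2332  0.3754] yaw -5.2 turn -0.045 d(cm) [ -2.88 -29.87   7.54] w0.0857 F [-0.5 -0.2 -0.5]
t6.55 tcp [ 0.4903 -0.2332  0.3754] yaw -5.2 turn -0.045 d(cm) [ -2.89 -29.87  16.34] w0.0857 F [-0.5 -0.2 -0.5]
```

```bash

python3 -m inch '0 -.3 -2 0 -.004;0 -.3 -3 0 -.004;0 -.3 -3 0 -.004;0 -.3 -3 0 -.004;0 -.3 -3 0 -.004;0 -.3 -3 0 -.004;0 -.3 -3 0 -.004;0 -.3 -3 0 -.004;0 -.3 -3 0 -.004;0 -.3 -3 0 -.004' >/dev/null
python3 -m inch '0 0 0 2 0;0 0 0 2 0;0 0 0 2 0;0 0 0 0 0'
python3 -c "
from h import *
delta((.4839,.0672,.213),-2.7)"
```

```text
time: 7.72
tcp_pos: [0.4791, 0.0606, 0.3106]
tcp_rot: [[0.999, -0.046, -0.008], [-0.046, -0.999, -0.0], [-0.008, 0.0, -1.0]]
wrist_force: [-0.9, -0.6, -0.3]
width: 0.0855
t7.72 tcp [0.4791 0.0606 0.3106] yaw -2.6 turn 0.001 d(cm) [ 0.53 -0.69  9.75] w0.0855 F [-0.9 -0.6 -0.3]
```

```bash

python3 -m inch '0 .3 -.3 0 0;0 .2 -.3 0 0;0 0 0 2 0;0 0 0 2 0;0 0 0 2 0;0 0 0 1.5 0;0 0 0 1 0;0 0 0 .6 0;0 0 0 .4 0;0 0 0 0 0'
python3 -c "
from h import *
delta((.4839,.0672,.213),-2.7)"
```

```text
time: 8.55
tcp_pos: [0.487, 0.065, 0.2206]
tcp_rot: [[0.999, -0.048, 0.0], [-0.048, -0.999, 0.0], [0.0, -0.0, -1.0]]
wrist_force: [-0.3, 0.2, 0.8]
width: 0.0854
t8.55 tcp [0.487  0.065  0.2206] yaw -2.8 turn -0.001 d(cm) [-0.32 -0.21  0.76] w0.0854 F [-0.3  0.2  0.8]
```

```bash

python3 -m inch '0 -.2 -.2 .3 0;0 -.1 0 .2 0;0 0 0 0 0;.5 0 0 0 0;1 0 0 0 0;1 0 0 0 0;1 0 0 0 0;1 0 0 0 0;1 0 0 0 0' 60
python3 -c "
from h import *
delta((.4839,.0672,.213),-2.7)"
```

```text
time: 9.3
tcp_pos: [0.4838, 0.067, 0.2158]
tcp_rot: [[0.999, -0.048, 0.0], [-0.048, -0.999, 0.0], [0.0, -0.0, -1.0]]
wrist_force: [-1.0, 0.1, 2.6]
width: 0.0347
t9.30 tcp [0.4838 0.067  0.2158] yaw -2.8 turn -0.001 d(cm) [ 0.01 -0.02  0.28] w0.0347 F [-1.   0.1  2.6]
```

```bash

python3 -m inch '1 -.25 0 -.43 0;1 -.5 0 -.87 0;1 -.5 0 -.87 0;1 -.5 0 -.87 0;1 0 0 0 0'
python3 -m inch '1 -.5 0 -.87 0;1 -.5 0 -.87 0;1 -.5 0 -.87 0;1 -.5 0 -.87 0;1 0 0 0 0'
```

```text
time: 9.72
tcp_pos: [0.4655, 0.068, 0.2479]
tcp_rot: [[0.999, -0.048, 0.001], [-0.048, -0.999, 0.0], [0.001, -0.0, -1.0]]
wrist_force: [0.0, -0.8, -3.2]
width: 0.0342
time: 10.13
tcp_pos: [0.4463, 0.069, 0.283]
tcp_rot: [[0.999, -0.048, 0.003], [-0.048, -0.999, 0.0], [0.003, -0.001, -1.0]]
wrist_force: [0.7, 0.5, -3.5]
width: 0.0344
```

```bash

python3 -m inch '1 -.5 0 -.87 0;1 -.5 0 -.87 0;1 -.5 0 -.87 0;1 -.5 0 -.87 0;1 -.5 0 -.87 0;1 -.5 0 -.87 0;1 -.3 0 -1 0;1 0 0 -1.5 0;1 0 0 -1.5 0;1 0 0 0 0'
python3 - <<'E'
from h import *
import cv2
t=grab_frame("top");s=grab_frame("scene")
r=lambda i,f:cv2.resize(i,None,fx=f,fy=f,interpolation=cv2.INTER_CUBIC)
cv2.imwrite("pics/j3.png",np.hstack([r(t[220:420,220:420],2),r(s[90:290,150:350],2)]))
E
```

```text
time: 10.97
tcp_pos: [0.4146, 0.0706, 0.3768]
tcp_rot: [[0.999, -0.048, 0.007], [-0.048, -0.999, 0.001], [0.006, -0.001, -1.0]]
wrist_force: [1.1, 0.4, -2.7]
width: 0.0347
```

View pics/j3.png

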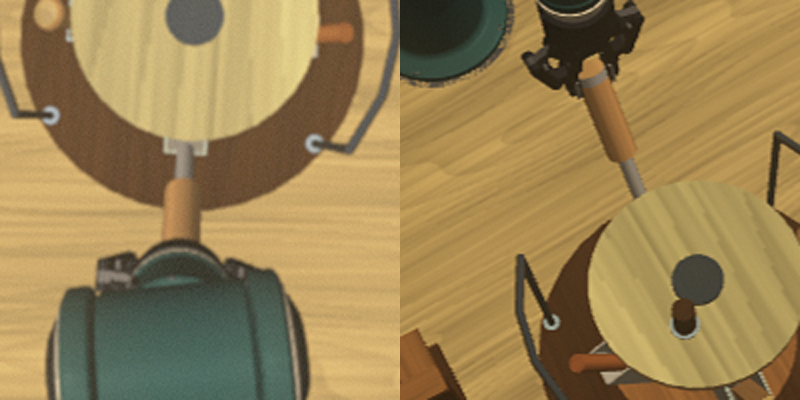

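```bash

python3 -m inch '1 0 0 -2 0;1 0 0 -3 0;1 0 0 -3 0;1 0 0 -1.5 0;1 0 0 0 0;1 0 1.5 0 0;1 0 3 0 0;1 0 3 0 0;1 0 3 0 0;1 0 3 0 0'
python3 -m inch '1 0 3 0 0;1 0 3 0 0;1 0 3 0 0;1 0 3 0 0;1 0 3 0 0;1 0 3 0 0;1 0 3 0 0;1 0 1.5 0 0;1 0 0 0 0' >/dev/null
python3 -c "
from h import *
s=np.array([.5,-.3095]);h=np.array([.9988,-.05])
delta((*(s-.122*h),.339),-2.9)"
```

```text
time: 11.9
tcp_pos: [0.4058, -0.0654, 0.4648]
tcp_rot: [[0.999, -0.047, -0.004], [-0.047, -0.999, 0.001], [-0.004, -0.001, -1.0]]
wrist_force: [1.3, -0.7, -3.5]
width: 0.0339
t12.65 tcp [ 0.3949 -0.2919  0.4638] yaw -3.0 turn -0.001 d(cm) [-1.54  1.25 12.49] w0.0338 F [ 0.7 -0.3 -3.3]
```

```bash

python3 -m inch '1 -.75 .6 0 0;1 -.75 .65 1 0;1 0 0 2.5 0;1 0 0 2.5 0;1 0 0 2.5 0;1 0 0 1.5 0;1 0 0 0 0;1 0 0 0 0'  25
python3 - <<'E'
from h import *
import cv2
s=np.array([.5,-.3095]);h=np.array([.9988,-.05])
delta((*(s-.122*h),.339),-2.9)
t=grab_frame("top");sc=grab_frame("scene")
r=lambda i,f:cv2.resize(i,None,fx=f,fy=f,interpolation=cv2.INTER_CUBIC)
cv2.imwrite("pics/j4.png",np.hstack([r(t[240:400,410:570],2.5),r(sc[190:350,50:210],2.5)]))
E
```

```text
time: 13.32
tcp_pos: [0.3793, -0.2998, 0.3661]
tcp_rot: [[0.999, -0.047, -0.002], [-0.047, -0.999, 0.002], [-0.002, -0.002, -1.0]]
wrist_force: [0.1, 0.2, -2.2]
width: 0.0344
t13.32 tcp [ 0.3793 -0.2998  0.3661] yaw -2.7 turn 0.003 d(cm) [-0.09  0.37  2.71] w0.0344 F [ 0.1  0.2 -2.2]
```

View pics/j4.png

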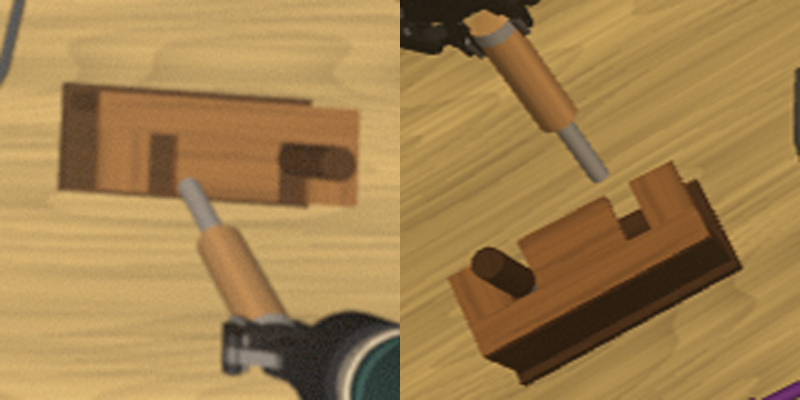

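```bash
python3 - <<'E'
from h import *
np.set_printoptions(precision=4,suppress=True)
t,e=tri((130,261.2),(484.8,313.2));u,e2=tri((114,241.2),(496.8,332.8));print(t,e,u,e2,np.linalg.norm(t-u))
p=get_obs()["tcp_pos"];g=p+[-.001,0,-.010];d=t-g;print(d,np.linalg.norm(d),np.degrees(np.arctan2(d[0],-d[2])),np.degrees(np.arctan2(d[1],-d[2])))
E
```

```text
[ 0.4734 -0.3055  0.1923] [np.float64(1.3963316602440183), np.float64(1.396331660243946)] [ 0.4386 -0.3062  0.256 ] [np.float64(1.8473513758414026), np.float64(1.847351375841298)] 0.07264708586595238
[ 0.0939 -0.0045 -0.1667] 0.1913457548970532 29.401991235864568 -1.5588430919399765
```

```bash

python3 -m inch '1 0 .3 1.2 0;1 0 0 1.5 0;1 .75 0 1.3 0;1 .75 0 1.3 0;1 .75 0 1.3 0;1 .75 0 1.3 0;1 0 0 0 0;1 0 0 0 0' 40
python3 -c "
from h import *
s=np.array([.5,-.3095]);h=np.array([.9988,-.05])
delta((*(s-.067*h),.244),-2.9)"
```

```text
time: 14.08
tcp_pos: [0.41, -0.3053, 0.2882]
tcp_rot: [[0.999, -0.048, -0.001], [-0.048, -0.999, 0.001], [-0.001, -0.001, -1.0]]
wrist_force: [-0.5, -0.3, -3.1]
width: 0.0343
t14.08 tcp [ 0.41   -0.3053  0.2882] yaw -2.7 turn 0.003 d(cm) [ 2.32 -0.03  4.42] w0.0343 F [-0.5 -0.3 -3.1]
```

```bash

python3 -m inch '1 .5 0 1 0;1 .5 0 1 0;1 0 0 0 0'
python3 -m inch '1 .6 0 1 0;1 .6 0 1 0;1 0 0 0 0;1 0 0 0 0'
```

```text
time: 14.33
tcp_pos: [0.4191, -0.3081, 0.2766]
tcp_rot: [[0.999, -0.048, -0.0], [-0.048, -0.999, -0.006], [0.0, 0.006, -1.0]]
wrist_force: [-17.7, 3.8, 28.1]
width: 0.0341
time: 14.67
tcp_pos: [0.4322, -0.3079, 0.2523]
tcp_rot: [[0.999, -0.048, 0.002], [-0.048, -0.999, -0.004], [0.002, 0.004, -1.0]]
wrist_force: [-7.2, 1.9, 7.2]
width: 0.0323
```

```bash
python3 - <<'E'
from h import *
import cv2
t=grab_frame("top");sc=grab_frame("scene")
r=lambda i,f:cv2.resize(i,None,fx=f,fy=f,interpolation=cv2.INTER_CUBIC)
cv2.imwrite("pics/j5.png",np.hstack([r(t[260:360,430:530],4),r(sc[210:310,90:190],4)]))
E
```

```text
(no output)
```

View pics/j5.png

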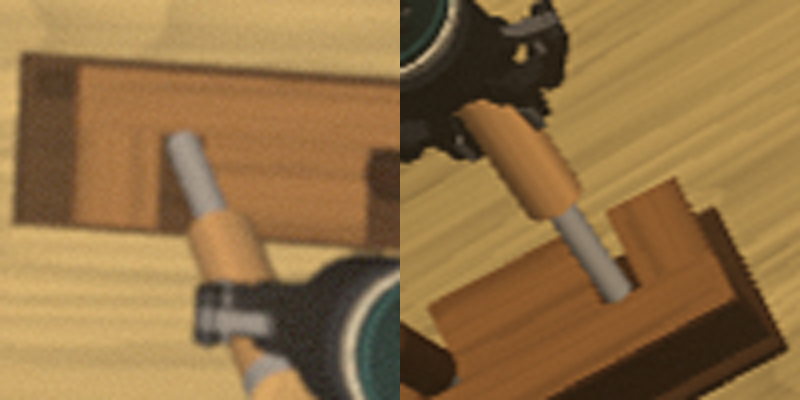

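```bash
python3 - <<'E'
from h import *
np.set_printoptions(precision=4,suppress=True)
t,e=tri((143.75,284.25),(475.75,294.5));u,e2=tri((128.25,262.5),(485.5,313));print(t,e,u,e2,np.linalg.norm(t-u))
p=get_obs()["tcp_pos"];print(p,get_obs()["wrist_force"])
d=u-t;d/=np.linalg.norm(d)
print("lean",np.degrees(np.arctan2(-d[0],d[2])),"end",t+.2*d,"shoulder",t+.08*d,"at tcp x:",t+d*(p[0]-t[0])/d[0])
# slot closed corners & end from this frame
print("slot left edge top, z=.12",onz("top",(430+160/4,260+135/4),.12),onz("top",(430+155/4,260+225/4),.12))
E
```

```text
[ 0.5112 -0.314   0.1124] [np.float64(1.1768163190352183), np.float64(1.1768163190350724)] [ 0.4729 -0.3099  0.1874] [np.float64(2.6946010473776303), np.float64(2.6946010473776068)] 0.08440200190702048
[ 0.432  -0.3079  0.2522] [-5.95    0.9359  7.1905]
lean 27.06302381427824 end [ 0.4203 -0.3043  0.2903] shoulder [ 0.4749 -0.3101  0.1835] at tcp x: [ 0.432  -0.3056  0.2673]
slot left edge top, z=.12 [ 0.5136 -0.297   0.12  ] [ 0.462  -0.2937  0.12  ]
```

```bash

python3 -m inch '1 -.5 0 -1 0;1 -.5 0 -1 0;1 -.8 -.2 -.8 0;1 -.7 -.2 0 0;1 0 0 0 0;1 0 0 0 0' 60
python3 - <<'E'
from h import *
import cv2
t=grab_frame("top");sc=grab_frame("scene")
r=lambda i,f:cv2.resize(i,None,fx=f,fy=f,interpolation=cv2.INTER_CUBIC)
cv2.imwrite("pics/j6.png",np.hstack([r(t[260:360,430:530],4),r(sc[210:310,90:190],4)]))
E
```

```text
time: 15.27
tcp_pos: [0.4069, -0.301, 0.2767]
tcp_rot: [[0.999, -0.049, 0.0], [-0.049, -0.999, -0.0], [0.0, 0.0, -1.0]]
wrist_force: [-0.1, 0.4, -3.3]
width: 0.0313
```

View pics/j6.png

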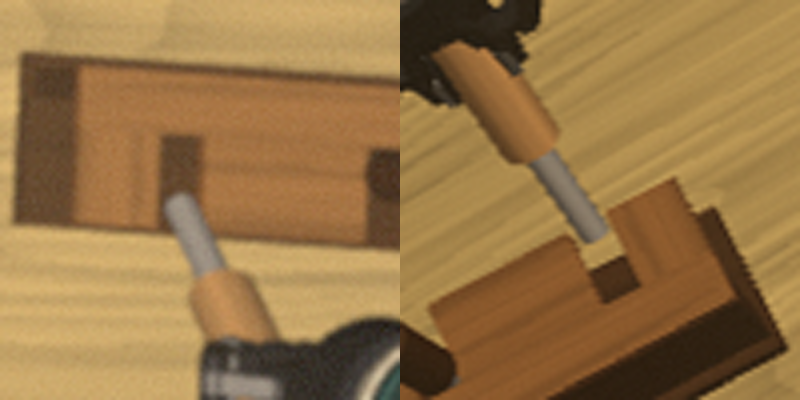

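```bash
python3 - <<'E'
from h import *
np.set_printoptions(precision=4,suppress=True)
t,e=tri((139.25,269.5),(475.25,310));u,e2=tri((125,249.25),(482,328.75));print(t,e,u,e2,np.linalg.norm(t-u))
p=get_obs()["tcp_pos"];print(p)
print("tip rel tcp",t-p,"lean",np.degrees(np.arctan2(t[0]-u[0],u[2]-t[2])))
print("slot end",tri((145.25,284),(430+181/4,260+135/4)),onz("top",(430+181/4,260+135/4),.12),onz("top",(430+178/4,260+226/4),.12))
E
```

```text
[ 0.4773 -0.3051  0.1296] [np.float64(0.3652789942151557), np.float64(0.3652789942150881)] [ 0.4393 -0.3015  0.1881] [np.float64(2.420467447328028), np.float64(2.4204674473281433)] 0.06980303462249594
[ 0.4071 -0.301   0.2762]
tip rel tcp [ 0.0702 -0.0041 -0.1465] lean 33.054590825981855
slot end (array([ 0.5135, -0.3109,  0.1159]), [np.float64(0.3413879341840465), np.float64(0.341387934183904)]) [ 0.5138 -0.3091  0.12  ] [ 0.4617 -0.3069  0.12  ]
```

```bash

python3 -m inch '1 .5 .1 0 0;1 .4 .1 0 0;1 .25 0 .5 0;1 .25 0 .5 0;1 .25 0 .5 0;1 .25 0 .5 0;1 0 0 0 0'
python3 -m inch '1 .5 0 .9 0;1 .5 0 .9 0;1 0 0 0 0'
```

```text
time: 15.95
tcp_pos: [0.426, -0.3035, 0.2547]
tcp_rot: [[0.999, -0.048, -0.002], [-0.048, -0.999, 0.002], [-0.002, -0.002, -1.0]]
wrist_force: [0.3, -0.6, -3.8]
width: 0.0316
time: 16.2
tcp_pos: [0.4361, -0.3039, 0.2361]
tcp_rot: [[0.999, -0.048, -0.002], [-0.048, -0.999, 0.002], [-0.002, -0.002, -1.0]]
wrist_force: [-0.1, 0.9, -3.4]
width: 0.0315
```

```bash

python3 -m inch '1 .5 0 .8 0;1 .5 0 .8 0;1 0 0 0 0'
python3 -m inch '1 .5 0 0 0;1 .5 0 0 0;1 .5 0 0 0;1 0 0 0 0' 30
```

```text
time: 16.45
tcp_pos: [0.4463, -0.3045, 0.2205]
tcp_rot: [[0.999, -0.048, -0.002], [-0.048, -0.999, 0.002], [-0.002, -0.002, -1.0]]
wrist_force: [-0.4, 1.3, -4.1]
width: 0.0314
time: 16.78
tcp_pos: [0.4622, -0.3061, 0.2231]
tcp_rot: [[0.999, -0.048, 0.001], [-0.048, -0.999, -0.0], [0.001, 0.0, -1.0]]
wrist_force: [-0.8, -0.4, -3.7]
width: 0.0313
```

```bash

python3 -m inch '1 .5 0 0 0;1 .5 0 0 0;1 0 0 0 0'
python3 -m inch '1 .5 0 0 0;1 .5 0 0 0;1 0 0 0 0'
python3 -m inch '1 .5 0 0 0;1 .5 0 0 0;1 .5 0 0 0;1 0 0 0 0'
```

```text
time: 17.03
tcp_pos: [0.4713, -0.3062, 0.2223]
tcp_rot: [[0.999, -0.048, -0.001], [-0.048, -0.999, 0.0], [-0.001, -0.0, -1.0]]
wrist_force: [-2.3, -0.8, -5.9]
width: 0.0316
time: 17.28
tcp_pos: [0.4826, -0.3069, 0.2229]
tcp_rot: [[0.999, -0.048, 0.002], [-0.048, -0.999, -0.0], [0.002, 0.0, -1.0]]
wrist_force: [0.0, 0.7, -4.5]
width: 0.0317
time: 17.62
tcp_pos: [0.4977, -0.3078, 0.2231]
tcp_rot: [[0.999, -0.048, 0.002], [-0.048, -0.999, -0.001], [0.002, 0.001, -1.0]]
wrist_force: [-0.4, 0.2, -3.3]
width: 0.0293
```

```bash
python3 - <<'E'
from h import *
import cv2
t=grab_frame("top");sc=grab_frame("scene")
cv2.imwrite("pics/t7.png",t);cv2.imwrite("pics/s7.png",sc)
r=lambda i,f:cv2.resize(i,None,fx=f,fy=f,interpolation=cv2.INTER_CUBIC)
cv2.imwrite("pics/j7.png",np.hstack([r(t[250:350,430:530],4),r(sc[215:315,90:190],4)]))
E
```

```text
(no output)
```

View pics/j7.png

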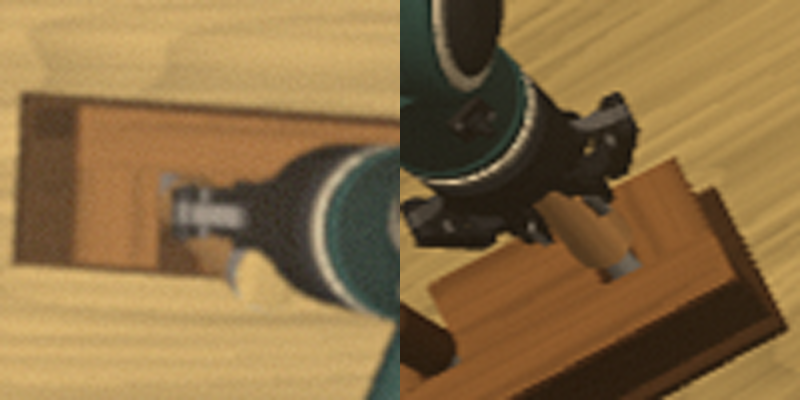

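```bash
python3 - <<'E'
from h import *
np.set_printoptions(precision=4,suppress=True)
for z in(.21,.23,.25):print(z,onz("top",(492.5,318.75),z))
sh=tri((90+215/4,215+258/4),(475,295));print("shoulder scene at z",[onz("scene",(90+215/4,215+258/4),z) for z in(.125,.135,.145)])
p=get_obs()["tcp_pos"];print(p,proj("top",p),proj("scene",p))
E
```

```text
0.21 [ 0.464  -0.3138  0.21  ]
0.23 [ 0.4655 -0.3062  0.23  ]
0.25 [ 0.467  -0.2985  0.25  ]
shoulder scene at z [array([ 0.5045, -0.3079,  0.125 ]), array([ 0.5083, -0.3067,  0.135 ]), array([ 0.512 , -0.3056,  0.145 ])]
[ 0.4968 -0.3076  0.2228] [491.6981 303.3624] [130.426  266.2445]
```

```bash

for i in 1; do python3 -m inch '1 0 0 .3 0;1 0 0 .2 0;1 0 0 0 0'; done
python3 -m inch '1 0 0 .3 0;1 0 0 .2 0;1 0 0 0 0'
```

```text
time: 17.97
tcp_pos: [0.4958, -0.3073, 0.217]
tcp_rot: [[0.999, -0.048, -0.001], [-0.048, -0.999, 0.001], [-0.001, -0.0, -1.0]]
wrist_force: [-1.0, 0.5, -3.4]
width: 0.0287
time: 18.22
tcp_pos: [0.4958, -0.3073, 0.212]
tcp_rot: [[0.999, -0.048, -0.001], [-0.048, -0.999, 0.001], [-0.001, -0.001, -1.0]]
wrist_force: [-1.0, 0.1, -3.6]
width: 0.0288
```

```bash

python3 -m inch '1 0 0 .3 0;1 0 0 .2 0;1 0 0 0 0'|grep -E "pos|force|width"
python3 -m inch '1 0 0 .3 0;1 0 0 0 0'|grep -E "pos|force|width"
```

```text
tcp_pos: [0.4959, -0.3073, 0.2071]
wrist_force: [0.6, 0.2, -3.1]
width: 0.0292
tcp_pos: [0.4965, -0.3078, 0.2052]
wrist_force: [-0.3, 0.1, 0.6]
width: 0.0291
```

```bash

python3 -m inch '1 0 0 0 0;.65 0 0 0 0;.62 0 0 0 0;.58 0 0 0 0;.54 0 0 0 0;.5 0 0 0 0;.4 0 0 0 0;0 0 0 0 0;0 0 0 0 0;0 0 0 0 0' 20
python3 - <<'E'
from h import *
import cv2
b=cv2.imread("pics/top0.png").astype(int);n=grab_frame("top");cv2.imwrite("pics/t8.png",n)
s=grab_frame("scene");cv2.imwrite("pics/s8.png",s)
hsv=cv2.cvtColor(n,cv2.COLOR_BGR2HSV)
for v in range(285,335,2):
    print(v,' '.join('%3d'%x for x in n[v,462:514:2].mean(1)))
E
```

```text
time: 19.47
tcp_pos: [0.4961, -0.3075, 0.2046]
tcp_rot: [[0.999, -0.048, -0.0], [-0.048, -0.999, 0.0], [-0.0, -0.0, -1.0]]
wrist_force: [0.4, 0.6, 0.1]
width: 0.0841
285 120 114 120 120 123 120 117 118 119 118 120 117 123 122 121 119 118 120 120 114 119 122 121 116 113 114
287 119 118 120 118 121 119 117 120 120 120 120 116 119 117 120 118 120 123 122 122 117  91  69  60  57  61
289 117 127 118 121 119 119 120 114 119 121 122 115 119 119 121 116 124 120 110  87  52  42  49  47  56  84
291 117 117 114 116 116 113 115 111 110 109 111 108 103 107 140 157 161 146  80  50  45  46  54  64  97 143
293 115 113 116 117 102 100  95  94  94  97  98  92 101 147 174 168 146  84  41  53  50  55  64 104 156 109
295 110  99 118 114  94  95  98 103  88  78  84  79 102 139 141 101  71  47  44  50  57  60  86 165 129  74
297  67  57  66  70  65  65  79  78  68  59  62  62  75  74  61  58  52  52  42  46  54  74 143 160  78  75
299  70  68  57  49  54  66  74  59  64  61  59  57  76  67  60  54  48  48  48  54  59  96 176 115  81  66
301  68  68  56  64  74  90 110  80  78  78  69  69  63  57  49  54  5
[... 1065 characters left out ...]
 163 155 158 157 145 109  54  40  52  62 134 140  81
323 163 161 156 161 160 164 163 162 162 160 159 157 161 161 159 157 161 162 157 128  85  55  47  68 133 129
325 170 167 168 169 165 164 166 165 166 165 163 163 163 166 163 160 160 165 166 168 159 133 110  67  72 117
327 154 157 156 159 161 161 161 163 160 161 160 160 161 160 161 163 161 159 160 162 163 157 158 157 146 121
329 152 150 150 153 148 150 148 148 148 146 146 143 147 142 146 143 143 145 144 142 144 138 140 140 141 143
331 163 162 158 158 159 159 157 153 153 152 151 155 151 153 152 152 153 149 149 151 148 149 153 147 150 150
333 162 162 163 160 165 162 163 161 159 160 162 162 161 155 160 160 163 161 161 165 165 159 159 159 155 155
```

```bash

python3 -m inch '0 0 0 -1 0;0 0 0 -1.5 0;0 0 0 -2 0;0 0 0 -2.5 0;0 0 0 -2.5 0;0 0 0 -2.5 0;0 0 0 -2 0;0 -2.5 0 0 0;0 -2.5 0 0 0;0 -2.5 0 0 0'
python3 -m inch '0 -2 2 0 0;0 -2 3 0 0;0 0 3 0 0;0 0 3 0 0;0 0 3 0 0;0 0 3 0 0;0 0 3 0 0;0 0 3 0 0;0 0 3 0 0;0 0 0 0 0'
python3 - <<'E'
from h import *
import cv2
for X in [(.505,-.310,.24),(.505,-.31,.12)]: print(X,proj("top",X),proj("scene",X))
n=grab_frame("top");cv2.imwrite("pics/t9.png",n)
s=grab_frame("scene");cv2.imwrite("pics/s9.png",s)
for nm,im in(("top",n),("scene",s)):
    b=cv2.imread(f"pics/{nm}0.png");m=(np.abs(cv2.GaussianBlur(im,(3,3),0).astype(int)-cv2.GaussianBlur(b,(3,3),0)).max(2)>28).astype(np.uint8)
    c=proj(nm,(.505,-.31,.18));k,l,st,ce=cv2.connectedComponentsWithStats(m)
    for i in range(1,k):
        if st[i,4]>40: print(nm,st[i],ce[i].round(1))
E
```

```text
time: 20.4
tcp_pos: [0.4209, -0.3039, 0.3462]
tcp_rot: [[0.999, -0.047, 0.001], [-0.047, -0.999, -0.001], [0.001, 0.001, -1.0]]
wrist_force: [-0.2, -0.5, 0.1]
width: 0.0851
time: 21.23
tcp_pos: [0.3676, -0.5664, 0.3441]
tcp_rot: [[0.999, -0.051, -0.001], [-0.051, -0.999, -0.002], [-0.001, 0.002, -1.0]]
wrist_force: [-0.0, 0.8, -0.3]
width: 0.0859
(0.505, -0.31, 0.24) [495.98990419 299.76983303] [128.87730338 267.67503415]
(0.505, -0.31, 0.12) [475.65639883 297.57194137] [143.64961112 280.62966323]
top [315 154  14  14 163] [321.1 160.6]
top [282 158  17  15 193] [290.2 164.9]
top [359 186   7   9  41] [362.2 190.8]
top [329 199  18  20 255] [337.8 208.7]
top [374 198  18  17 204] [382.1 205.6]
top [237 218  15  17 210] [244. 226.]
top [334 229  18  19 251] [342.4 238.1]
top [360 228  37  21 277] [380.2 236. ]
top [235 250  17  18 252] [243.1 258.1]
top [323 269  27  38 302] [335.3 291.9]
top [341 278   9  13  63] [345.2 285.4]
top [301 289  24   9 178] [312.1 293.4]
top [470 295  10  13 116] [474.6 300.8]
top [483 294  21  18 299] [493.1 302. ]
top [631 372   9  20 140] [635.5 380.1]
[... 338 characters left out ...]
1  16   8  73] [146.1  44.8]
scene [105  45  21  18  96] [113.9  55.4]
scene [162  61  31  18 176] [177.8  71.6]
scene [189  65  18  35 181] [195.8  83.7]
scene [329 177  16  19 144] [336.2 186.3]
scene [264 192   9  14  53] [267.8 198.1]
scene [241 199  15  10  83] [246.6 203.8]
scene [348 203  13  13 103] [353.8 209.6]
scene [268 220  14  22 253] [274.  230.5]
scene [285 240  15  20 236] [291.5 249.4]
scene [250 243  14  15  79] [257.5 250.2]
scene [235 260  21  16 174] [244.9 268.6]
scene [125 263  21  21 182] [135.7 272.4]
scene [306 263  56  40 734] [336.  282.8]
scene [250 271  29  29 352] [261.5 284.3]
scene [279 274   8   8  43] [282.1 277.9]
scene [268 283  24  15 173] [279.3 289.2]
```

```bash
python3 - <<'E'
from h import *
import cv2,itertools
M={}
for nm in("top","scene"):
    a,b=[cv2.GaussianBlur(cv2.imread(f"pics/{nm}{i}.png"),(3,3),0).astype(int) for i in(9,0)]
    m=(np.abs(a-b).max(2)>16);k=np.zeros_like(m);x,y=proj(nm,(.5,-.31,.18)).astype(int);k[y-28:y+28,x-28:x+28]=1
    M[nm]=m&k
ph=np.linspace(0,2*np.pi,24)
def sil(nm,p,tx,ty):
    ax=np.array([np.tan(tx),np.tan(ty),1]);ax/=np.linalg.norm(ax)
    e1=np.cross(ax,[0,1,0]);e1/=np.linalg.norm(e1);e2=np.cross(ax,e1)
    P=[proj(nm,p+ax*s+.018*(np.cos(q)*e1+np.sin(q)*e2)) for s in(0,.12) for q in ph]
    im=np.zeros((480,640),np.uint8);cv2.fillConvexPoly(im,cv2.convexHull(np.round(P).astype(np.int32)),1);return im>0
res=[]
for x,z,tx,ty in itertools.product(np.arange(.486,.512,.003),(.115,.12,.125,.135),np.radians([-20,-12,-6,-3,0,3,6]),np.radians([-6,-3,0,3,6])):
    v=[(sil(n,np.array([x,-.3095,z]),tx,ty)&M[n]).sum()/(sil(n,np.array([x,-.3095,z]),tx,ty)|M[n]).sum() for n in M]
    res.append((sum(v),x,z,np.degrees(tx),np.degrees(ty)))
for r in sorted(res)[::-1][:8]:print(np.round(r,3))
E
```

```text
[ WARN:0@0.017] global loadsave.cpp:275 findDecoder imread_('pics/top9.png'): can't open/read file: check file path/integrity
Traceback (most recent call last):
cv2.error: OpenCV(4.12.0) /io/opencv/modules/imgproc/src/smooth.dispatch.cpp:618: error: (-215:Assertion failed) !_src.empty() in function 'GaussianBlur'
```

```bash
cp pics/t9.png pics/top9.png; cp pics/s9.png pics/scene9.png; python3 - <<'E'
from h import *
import cv2,itertools
M={}
for nm in("top","scene"):
    a,b=[cv2.GaussianBlur(cv2.imread(f"pics/{nm}{i}.png"),(3,3),0).astype(int) for i in(9,0)]
    m=(np.abs(a-b).max(2)>16);k=np.zeros_like(m);x,y=proj(nm,(.5,-.31,.18)).astype(int);k[y-28:y+28,x-28:x+28]=1
    M[nm]=m&k
ph=np.linspace(0,2*np.pi,24)
def sil(nm,p,tx,ty):
    ax=np.array([np.tan(tx),np.tan(ty),1]);ax/=np.linalg.norm(ax)
    e1=np.cross(ax,[0,1,0]);e1/=np.linalg.norm(e1);e2=np.cross(ax,e1)
    P=[proj(nm,p+ax*s+.018*(np.cos(q)*e1+np.sin(q)*e2)) for s in(0,.12) for q in ph]
    im=np.zeros((480,640),np.uint8);cv2.fillConvexPoly(im,cv2.convexHull(np.round(P).astype(np.int32)),1);return im>0
res=[]
for x,z,tx,ty in itertools.product(np.arange(.486,.512,.003),(.115,.12,.125,.135),np.radians([-20,-12,-6,-3,0,3,6]),np.radians([-6,-3,0,3,6])):
    v=[]
    for n in M:
        s=sil(n,np.array([x,-.3095,z]),tx,ty);v.append((s&M[n]).sum()/(s|M[n]).sum())
    res.append((sum(v),x,z,np.degrees(tx),np.degrees(ty)))
for r in sorted(res)[::-1][:8]:print(np.round(r,3))
E
```

```text
[1.356 0.495 0.12  3.    0.   ]
[1.345 0.495 0.115 3.    0.   ]
[1.337 0.498 0.12  0.    0.   ]
[1.332 0.498 0.115 0.    0.   ]
[1.32  0.495 0.125 3.    0.   ]
[1.312 0.501 0.135 0.    3.   ]
[1.307 0.495 0.125 3.    3.   ]
[1.304 0.495 0.135 3.    3.   ]
```

```bash
python3 -c "
from plant import *
close_job()"
```

```text
the job is handed in; nothing more can be done
```

I brought the gouge to the open front, drew it from its sleeve and hung it in the empty rack slot. The job is handed in at about 21 s; no verdict is reported.

- **Carousel:** I led the knob about 64° counter-clockwise and released it. The gouge then stood at 177° against 175° for the middle of the opening, about 5 mm off to the side.
- **Grasp:** The move rows only allow turns about the tool's own z, so I could not lean the gripper. I gripped the top of the handle with the gripper pointing straight down, its body kept just above the disc. I then drew the gouge out along its 30° lean.
- **First attempt at the slot:** The shank tip hit the closed end of the slot (33 N measured) and the handle slipped in the jaws. I lifted it, measured again, and the second attempt entered cleanly.
- **Hanging:** Pushing the gouge upright against the slot end only partly worked. I lowered it until the shoulder touched the board and let go, and it settled upright by itself.

**Last checks:**
- Fitting the gouge's outline in both cameras gave it upright within about 3°. The shoulder was at about 120 mm height and the axis about 3 mm short of the seat towards the slot's mouth. The overlap was only moderate (about 0.68 per view).
- My picture views were used up by then, so this check is numeric only; I did not look at the final scene.
- The gripper was open and well clear, and the top camera showed no change at the mallet.
- I last saw the slim and mushroom tools in their sleeves just after the draw; the square tool was mostly hidden after the turn, and I made no separate check of the three at the end.

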